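# Set the coffee machine's filter holder and jug home and start it

### The job

Get the filter coffee machine going: push its swung-out filter holder fully shut, and gently push the glass jug, upright on the worktop and with its handle still pointing out at the front, in between the machine's feet until it is fully home against the column. When both are home, press the start button on top of the machine right down, then take the hand away. Use the fingertips only to push and press: do not grip or lift the jug, and leave the other things where they stand.

Things in the scene. Friction and masses are not known exactly. Their poses are not given: they have to be found in the camera images.
- machine: Black and steel filter coffee machine, 211 mm deep with the holder shut, 192 mm wide, 228 mm high, fixed. Origin on the worktop under the axis of the seated jug; x points from its front to its back, y to the left as seen from its front, z up. Its column's upright front face, the jug's stop, is at x = +63 mm. The head overhangs the seat from z = 186 mm up, its front at x = -30 mm.
- seat (a point): Same point as the machine's origin. Two low feet (22 mm high, 27 mm wide, round front ends) run from 32 mm in front of it to the column on either side, 138 mm apart on the inside, open to the front. The shut filter holder stands above it, ahead of the head, between z = 126 and 183 mm.
- holder (a joint): Angle of the swing-out filter holder about its upright hinge at the machine's front left corner: 0 shut, grows to 1.3 rad as its free (right-hand) end swings out towards the front. Turning it shut is counter-clockwise seen from above. Stiff enough to stay where it is left (about 0.3 N at its free end to move it).
- holder_hinge (a point): Point on the holder's hinge axis, 159 mm above the worktop (machine frame x = -50, y = +83 mm).
- holder_edge (a point): Front of the small upright ridge on the outer face of the holder's steel front panel, at its free end, 159 mm above the worktop; 151 mm from the hinge axis. The panel is 48 mm high (z = 135 to 183 mm), and when shut its outer face is at machine x = -63 mm and the ridge's at -68 mm. Its own x axis points through the panel, from the outer face to the funnel behind it.
- dripstop (a joint): Angle of the grey drip-stop lever (16 mm wide) that hangs from the column over the seat: 0 hanging free, about 0.2 to 0.3 rad when the seated jug holds it back. Light spring (under 1 N).
- start_top (a point): Centre of the top of the round steel start button (26 mm across) on the right half of the machine's top. It goes 5 mm straight down against a spring that takes 4 N at the bottom, and comes back up.
- start (a joint): Travel of the start button: 0 up, 0.005 m fully pressed.
- jug: Glass coffee jug with white lid and white loop handle, about 0.4 kg, 122 mm high, round body 118 mm across; stands on the worktop. Origin in its underside, 28 mm from the body's axis towards the handle; the handle points along its +y axis, at first to the front right of the machine; z is up.
- jug_centre (a point): On the axis of the jug's round body, at its underside.
- jug_handle (a point): Outer upright bar of the jug's handle (12 mm wide, 120 mm high at its top), 108 mm from the body's axis and 70 mm above the underside; the handle's outer face is about 6 mm farther out.
- cup: White coffee cup with handle, 64x91x51 mm, bystander; origin under its centre.
- spoon: Teaspoon, 138 mm long, bystander; origin under its middle.
- sugar: Red square canister with wooden lid, 57x57x115 mm, bystander; origin under its centre.
- timer: Round egg timer, red cap on white base, 62 mm across, 50 mm high, bystander; origin under its centre.
- spread: Small glass jar with yellow lid, 59 mm across, 90 mm high, bystander; origin under its centre.
- butter: Flat tin, 63x105x26 mm, bystander; origin under its centre.

How it is judged (in metres and radians):
On the way, in this order (a step that is already met when the one before it is completed fails the run):
1. the filter holder is shut and the jug stands fully home (value of joint holder below 0.06 rad and x of jug_centre in the frame of machine above -0.007 m and y of jug_centre in the frame of machine between -0.014 and 0.014 m and angle between jug's own z axis and vertical below 0.06 rad and height (world z) of jug below 0.006 m and x of jug_handle in the frame of machine below -0.035 m and value of joint dripstop above 0.1 rad), for 0.2 s.
2. the start button is pressed down (value of joint start above 0.004 m), for 0.1 s.
At the end, for the whole second after the job is handed in: Holder shut within 0.06 rad; jug upright, at rest on the worktop, its axis within 7 mm of the seated depth and 14 mm sideways, drip-stop lever held back, handle out at the front within about 70 degrees; start button pressed and up again (all of step 1 and linear speed of jug below 0.01 m/s and value of joint start below 0.0015 m); the robot touches nothing.
It fails at once if the jug is lifted off the worktop or tipped (height (world z) of jug above 0.012 m or angle between jug's own z axis and vertical above 0.25 rad).
It fails at once if the start button is pressed before the filter holder is shut and the jug is home (value of joint start above 0.003 m and not (value of joint holder below 0.06 rad and x of jug_centre in the frame of machine above -0.007 m and y of jug_centre in the frame of machine between -0.014 and 0.014 m and angle between jug's own z axis and vertical below 0.06 rad and height (world z) of jug below 0.006 m and x of jug_handle in the frame of machine below -0.035 m and value of joint dripstop above 0.1 rad)).
It fails at once if the jug is shoved faster than 0.25 m/s (linear speed of jug above 0.25 m/s).
It fails at once if the cup, teaspoon, canister, egg timer, jar or flat tin is pushed away (distance of any of cup, spoon, sugar, timer, spread, butter from where it was at the start of the episode above 0.02 m).
It also fails if it takes over 70 s, if anything falls off the work surface, if the arm or the gripper's body presses on something with over 40 N, if the wrist force passes 120 N, or if a joint passes its speed limit or range.

### The arm

A 6-joint arm with a two-finger parallel gripper is mounted at the origin on a cart in front of the work surface, level with it; the furniture and walls round the work are solid. World frame = base frame: x ahead of the robot, y to its left, z up, the work surface at z = 0. Lengths are in mm, angles in rad, forces in N, time in s.
With the tool pointing down it reaches from about 350 to 775 mm from the base axis. Payload 7.3 kg.
Tool frame: the origin (TCP) lies on the centre line of the jaws, within the pads' length; the fingertips stand finger_overhang ahead of it and the grasp point (between the pads) lies 8 mm behind it (finger_overhang is the distance from the TCP to the fingertips, in mm); z points along the fingers, y is the line along which they close (so a half turn about z gives the same grasp; the last joint's range is limited). The gripper opens to 92 mm and grips with 3 to 60 N. Pads are 19 mm wide; open, the fingers measure 130 mm over their backs; the gripper's body (75 mm by 190 mm) begins 47 mm behind the grasp point.
Start: joints at [1.109, 0.342, 1.524, -0, 1.275, -0.146], TCP at [163.038, 499.062, 237.741] pointing down, gripper open.
Joint ranges: [-2.53, 2.53], [-0.77, 2.02], [0.04, 2.7], [-1, 4.14], [0.28, 2.66], [-3.11, 3.11]. Speed limits (rad/s): [2.57, 2.57, 3.14, 3.14, 3.14, 3.14].

### API

Orientations are given as [roll, pitch, yaw] about the fixed x, y, z axes, in that order (R = Rz(yaw) Ry(pitch) Rx(roll)).
In Python, from plant import get_obs, capture, close_job, finger_overhang gives the robot as it stands.
- The arm moves only by the shell command python3 -m inch 'ROWS'. ROWS is JSON, one flat list of numbers, 7 for each row, row after row: the turn, a rotation vector about the tool's x, y, z scaled (see below), then the shift along the tool's x, y, z scaled (see below), then the closure, from -1 (fully open) to 1 (shut). In form: [ax, ay, az, tx, ty, tz, gripper, ax, ay, az, tx, ty, tz, gripper, ...]. A call has 1 to 10 rows; each row shifts and turns the commanded pose from where the row before left it, along the tool's axes as they then stand; what a row does not reach is not made up. The controller multiplies each number of a shift by 0.8 m and each number of a turn by 1.5 rad. A row lasts 1/12 s, in which the tool goes at most 41.7 mm and 7.16 degrees, less where a joint would pass 70% of its speed; a pose out of reach is approached as far as the arm can. A call with a number of a shift or a turn outside -1 to 1 is refused whole. A call with a gripper value outside its range is refused whole. The fingers move at their own pace and stop on an object; the grip force is fixed at half the most. Time passes only in rows, so rows that do not move let the fingers close. It gives the time, the measured TCP pose, the force, the opening and the grip force at its end, in the units of the state.
- get_obs(): the state, without advancing time (a new reading comes with each control period).
- capture(name): name is "scene" or "side" or "wrist"; returns a dict with "image" (400x640x3 uint8, red, green, blue), "mtx" (3x3 intrinsics, pixels), "pose" (4x4, takes a point from camera to world coordinates). Camera axes: x right, y up, looking along -z (the intrinsics and any distortion apply to the point x, -y, -z); pixel columns grow to the right and rows downward; lengths in mm; the calibration is good to about 2 mm. The wrist camera is an equidistant fisheye: a pixel r from the principal point sees the ray r / f radians off the axis. A picture is of the moment at which its call begins. There is no depth.
- close_job(): hands the job in; it is judged then, once.
The state is a dict: "time": time; "joint_positions": joint angles; "dq": joint speeds; "tau": joint torques, N m; "tool_pos": TCP position; "tcp_rot": TCP orientation; "contact_force": force on the tool from outside, world axes, zero at the start; "moment": the same for the moment, N m; "grip_width": finger opening in mm; "finger_force": force on a finger pad.
Only numpy, scipy, OpenCV 4.12 (cv2) and the standard library are available. Lean on these libraries where they do the work, as an engineer would, in place of code of your own. Each camera call takes 0.05 s, during which the arm holds its last target. There are 200 camera calls.

## Working session

There is one attempt and no reset: what is moved stays moved. The work goes in short steps, Python scripts to look and compute and a shell command to move; the robot and the scene stay as the last step left them, time stands still between calls to the robot, and variables do not carry over. Pictures are saved under pics/ and viewed, at most 10 in all, crops included, and the job is handed in when it is done.

```bash
mkdir -p pics; python3 - <<'E'
from plant import *
import cv2
print(get_obs(), finger_overhang)
for n in ("scene","side"):
    c=capture(n); cv2.imwrite(f"pics/{n}0.png",c["image"][:,:,::-1]); print(n,c["mtx"].tolist(),c["pose"].round(3).tolist(),[k for k in c])
E
```

```text
{'time': 0.0, 'joint_positions': array([ 1.10898939e+00,  3.42734278e-01,  1.52501990e+00, -3.10855569e-05,
        1.27539966e+00, -1.45977232e-01]), 'dq': array([-0.0002994 ,  0.00021185,  0.00044181,  0.00075113, -0.00250595,
       -0.00109243]), 'tau': array([-7.42111320e-05, -4.31220067e+01, -2.44230366e+01,  7.18578673e-02,
        5.58520469e-02, -1.14276377e-04]), 'tool_pos': array([162.86677636, 498.6846259 , 237.03794853]), 'tcp_rot': array([-3.14004375e+00, -1.97680577e-04,  2.82577186e+00]), 'contact_force': array([-0.2669051 ,  0.30082532, -0.59140911]), 'moment': array([ 0.03066545, -0.01068484, -0.00829108]), 'finger_force': 0.0, 'grip_width': 91.84296018389735} 11.0
scene [[449.6560908435587, 0.0, 316.09591944773473], [0.0, 449.6560908435587, 189.85579853866503], [0.0, 0.0, 1.0]] [[0.758, 0.471, -0.45, -60.758], [-0.652, 0.549, -0.523, -754.072], [0.0, 0.69, 0.723, 1094.436], [0.0, 0.0, 0.0, 1.0]] ['image', 'mtx', 'pose']
side [[456.17765949026597, 0.0, 321.11628529720645], [0.0, 456.17765949026597, 202.65623724782876], [0.0, 0.0, 1.0]] [[-0.908, 0.278, -0.313, 142.891], [-0.418, -0.623, 0.661, 741.489], [-0.011, 0.731, 0.682, 996.561], [0.0, 0.0, 0.0, 1.0]] ['image', 'mtx', 'pose']
```

View pics/scene0.png

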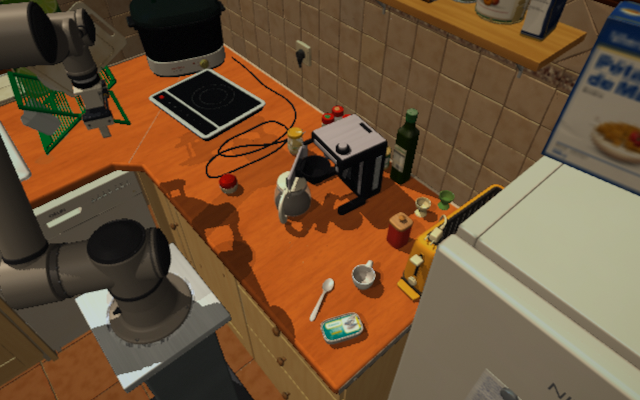

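View pics/side0.png

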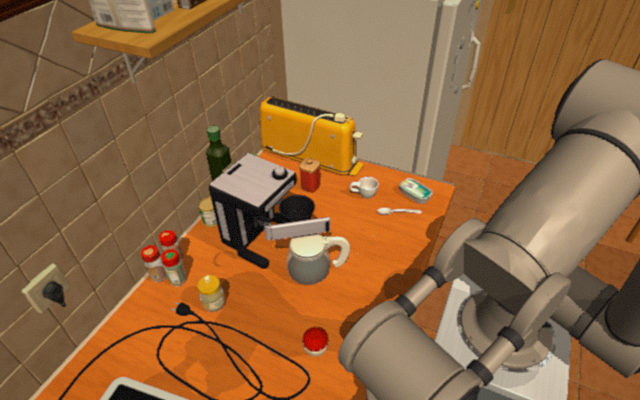

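The scene view shows the machine at about (350,160) with the holder swung out over the jug (292,195). The side view shows the jug at (308,262), the holder panel at (298,229) and the egg timer at (315,340). I'll enlarge both.

```bash
python3 - <<'E'
import cv2,numpy as np
a=cv2.imread("pics/scene0.png")[105:225,215:415]; b=cv2.imread("pics/side0.png")[145:295,185:365]
cv2.imwrite("pics/cA.png",cv2.resize(a,None,fx=4,fy=4,interpolation=cv2.INTER_CUBIC))
cv2.imwrite("pics/cB.png",cv2.resize(b,None,fx=4,fy=4,interpolation=cv2.INTER_CUBIC))
E
```

```text
(no output)
```

View pics/cA.png

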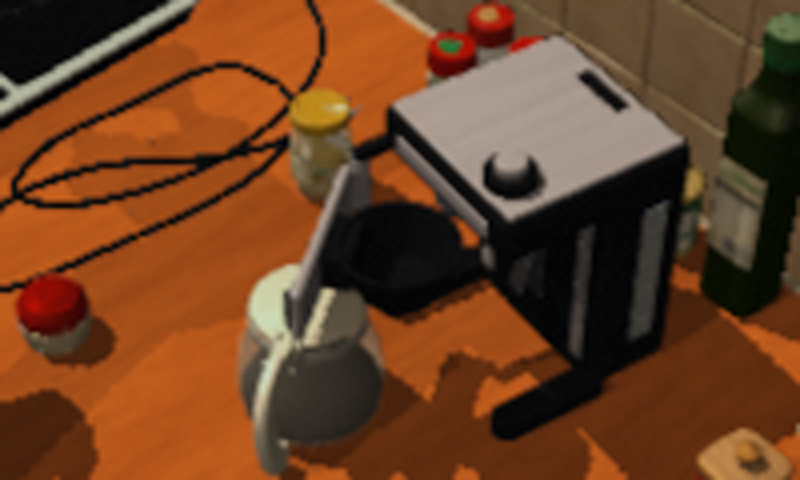

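View pics/cB.png

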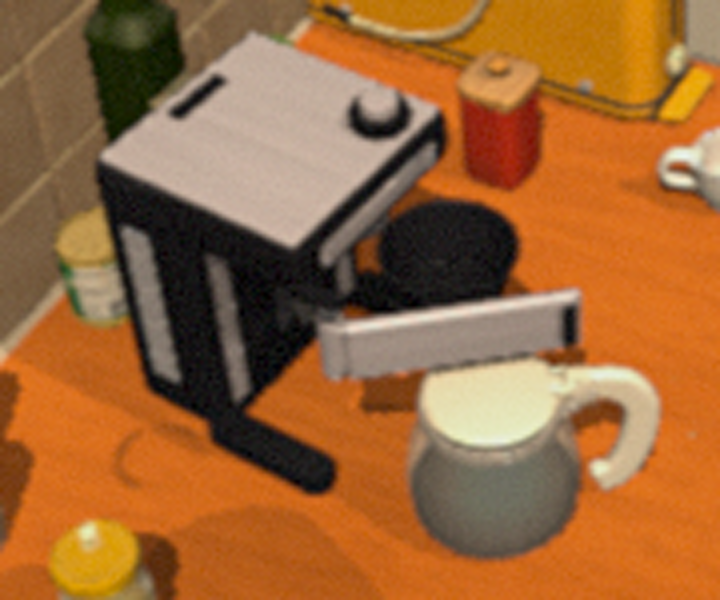

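Positions read off the two crops: button A(512,162) B(380,100), top corners, the ridge's black end A(292,308) B(570,325), lid centre A(307,308) B(493,398), and the handle bar. Next step is to triangulate these.

```bash
cat > h.py <<'E'
import numpy as np
from plant import *
C={}
def load():
    for n in ("scene","side"):
        c=capture(n); C[n]=(c["mtx"],c["pose"])
    return C
def ray(n,u,v):
    K,P=C[n]; d=np.array([(u-K[0,2])/K[0,0],-(v-K[1,2])/K[1,1],-1]); return P[:3,3],P[:3,:3]@d/np.linalg.norm(d)
def tri(a,b):
    o,d=ray("scene",215+a[0]/4,105+a[1]/4); p,e=ray("side",185+b[0]/4,145+b[1]/4)
    s=np.linalg.lstsq(np.c_[d,-e],p-o,rcond=None)[0]; x=o+s[0]*d; y=p+s[1]*e
    return (x+y)/2,np.linalg.norm(x-y)
def onz(n,px,z):
    o,d=ray(n,*px); return o+d*(z-o[2])/d[2]
E
python3 - <<'E'
from h import *
load()
for k,a,b in [("FR",(512,222),(442,110)),("FL",(392,108),(296,248)),("BL",(560,38),(102,158)),("BR",(686,148),(255,38)),("btn",(512,160),(380,98)),("ridge",(292,308),(570,325)),("lid",(307,308),(493,398)),("hinge",(352,175),(335,350)),("handle",(280,345),(650,420))]:
    x,e=tri(a,b); print(k,x.round(1),round(e,1))
print("rfoot",onz("scene",(215+497/4,105+425/4),11),"lfoot",onz("side",(185+328/4,145+478/4),11))
for z in (45,):
  print("body",onz("side",(185+495/4,145+470/4),z),onz("scene",(215+312/4,105+375/4),z))
print("timer",onz("scene",(215+53/4,105+310/4),40),"spread",onz("scene",(215+318/4,105+150/4),60), "spread side",onz("side",(211,295),50))
E
```

```text
FR [611.5 -87.9 224.7] 4.3
FL [632.5  67.4 222.9] 2.1
BL [790.6  46.2 223.9] 1.3
BR [ 770.2 -109.6  220.6] 2.3
btn [639.5 -57.3 247.7] 2.8
ridge [478.2   0.8 157.7] 4.3
lid [517.6  35.6 105.3] 3.8
hinge [603.3  83.3 160.3] 4.3
handle [442.    6.4 114.6] 58.0
rfoot [608.17168195 -89.78278862  11.        ] lfoot [626.98225594  75.19322302  11.        ]
body [511.33701223  46.21124998  45.        ] [511.63260887  23.28044498  45.        ]
timer [398.02636871 222.63948859  40.        ] spread [676.1074514  219.53220397  60.        ] spread side [687.47953704 244.70243801  50.        ]
```

```bash
cat >> h.py <<'E'
def proj(n,X):
    K,P=C[n]; q=P[:3,:3].T@(np.asarray(X,float)-P[:3,3]); return np.array([K[0,2]-K[0,0]*q[0]/q[2],K[1,2]+K[1,1]*q[1]/q[2]])
O=np.array([650.5,-13.]);YAW=-0.134
def M(x,y,z=0): # machine->world
    c,s=np.cos(YAW),np.sin(YAW); return np.array([O[0]+c*x-s*y,O[1]+s*x+c*y,z])
E
python3 - <<'E'
from h import *
load()
def ab(X): return ((proj("scene",X)-[215,105])*4).round(0),((proj("side",X)-[185,145])*4).round(0)
c=np.array([514,35.])
for th in range(180,271,10):
    t=np.radians(th); p=c+108*np.array([np.cos(t),np.sin(t)])
    print(th,*ab([*p,70]),*ab([*p,115]))
print("c0",*ab([*c,0]),*ab([*c,120]))
for k,X in dict(btn=M(-5,-45,245),FR=M(-30,-78,224),FL=M(-30,78,224),rf=M(-32,-82.5,11),lf=M(-32,82.5,11),hin=M(-50,83,159)).items(): print(k,*ab(X))
E
```

```text
180 [192. 411.] [648. 485.] [187. 371.] [650. 439.]
190 [209. 424.] [656. 463.] [204. 384.] [659. 418.]
200 [228. 435.] [660. 442.] [224. 395.] [662. 396.]
210 [251. 443.] [659. 420.] [247. 403.] [661. 375.]
220 [275. 447.] [652. 399.] [272. 407.] [654. 354.]
230 [300. 449.] [642. 380.] [297. 409.] [643. 335.]
240 [325. 447.] [627. 363.] [323. 407.] [628. 317.]
250 [350. 442.] [609. 348.] [348. 402.] [610. 302.]
260 [373. 434.] [588. 335.] [372. 393.] [588. 290.]
270 [393. 422.] [564. 326.] [393. 382.] [564. 281.]
c0 [307. 403.] [501. 499.] [301. 299.] [495. 382.]
btn [510. 164.] [378. 100.]
FR [507. 225.] [440. 110.]
FL [389. 108.] [296. 247.]
rf [497. 426.] [460. 329.]
lf [386. 302.] [326. 474.]
hin [365. 178.] [326. 337.]
```

Machine origin is about (650.5,-13) with yaw -0.134. The jug axis is about (514,35) with the handle about 40° right of front, and the holder is open by about 0.8 rad. I'll shut the holder first: close the fingers, align the tool, and go to a standoff.

```bash
python3 -m inch '[0,0,-0.06,0,0,0,1, 0,0,-0.06,0,0,0,1, 0,0,0,-0.033,-0.034,0,1, 0,0,0,-0.033,-0.034,0,1, 0,0,0,-0.033,-0.034,0,1, 0,0,0,-0.033,-0.034,0,1, 0,0,0,-0.033,-0.034,0,1, 0,0,0,-0.033,-0.034,0,1, 0,0,0,-0.033,-0.034,0,1, 0,0,0,-0.033,-0.034,0,1]'
python3 -m inch '[0,0,0,-0.033,-0.034,0,1, 0,0,0,-0.033,-0.034,0,1, 0,0,0,-0.033,-0.034,0,1, 0,0,0,-0.033,-0.034,0,1,0,0,0,0,0,0,1,0,0,0,0,0,0,1]'
cat >> h.py <<'E'
def W2M(p):
    d=np.asarray(p)[:2]-O; c,s=np.cos(YAW),np.sin(YAW); return np.array([c*d[0]+s*d[1],-s*d[0]+c*d[1],p[2]])
def st():
    o=get_obs(); print("t",o["time"],"w",o["tool_pos"].round(1),"m",W2M(o["tool_pos"]).round(1),"rot",o["tcp_rot"].round(3),"F",o["contact_force"].round(1),"grip",round(o["grip_width"],1),"q",o["joint_positions"].round(2))
def delta(mx,my,z): # shift in tool axes, row units (sum)
    from scipy.spatial.transform import Rotation as R
    o=get_obs(); d=M(mx,my,z)-o["tool_pos"]; t=R.from_euler("xyz",o["tcp_rot"]).as_matrix().T@d; print("mm",d.round(1),"rows>=",np.ceil(np.linalg.norm(d)/41),"sum units",(t/800).round(4))
E
python3 -c "
from h import *
st(); delta(-175,50,177)"
```

```text
time: 1.13
tool_pos: [343.5, 253.3, 237.9]
tcp_rot: [3.141, 0.0, 3.006]
contact_force: [1.3, 0.1, 0.2]
grip_width: 29.6
finger_force: 0.0
time: 1.63
tool_pos: [433.4, 131.3, 237.5]
tcp_rot: [3.142, -0.0, 3.002]
contact_force: [-0.4, -0.1, -0.8]
grip_width: 0.4
finger_force: 0.0
t 1.6333 w [433.4 131.3 237.5] m [-234.4  114.   237.5] rot [ 3.142 -0.     3.002] F [-0.4 -0.1 -0.8] grip 0.4 q [ 0.12  0.21  1.71  0.    1.22 -1.31]
mm [ 50.3 -71.4 -60.5] rows>= 3.0 sum units [-0.0747 -0.0796  0.0756]
```

```bash
python3 -m inch '[0,0,0,-0.025,-0.0265,0.025,1, 0,0,0,-0.025,-0.0265,0.025,1, 0,0,0,-0.025,-0.0265,0.025,1, 0,0,0,0,0,0,1]' >/dev/null
python3 -c "
from h import *
st(); delta(-73,-18,177)"
python3 -m inch '[0,0,0,-0.012,-0.0085,0,1, 0,0,0,-0.012,-0.0085,0,1, 0,0,0,-0.012,-0.0085,0,1, 0,0,0,-0.012,-0.0085,0,1, 0,0,0,-0.012,-0.0085,0,1, 0,0,0,-0.012,-0.0085,0,1, 0,0,0,-0.012,-0.0085,0,1, 0,0,0,-0.012,-0.0085,0,1, 0,0,0,-0.012,-0.0085,0,1, 0,0,0,0,0,0,1]' | grep -E 'pos|force'
python3 -c "
from h import *
st(); delta(-73,-18,177)"
```

```text
t 1.9667 w [483.6  59.8 174.4] m [-175.1   49.9  174.4] rot [-3.14  -0.004  3.005] F [-0.3 -0.8 -0.5] grip 0.5 q [-0.03  0.34  1.72 -0.    1.09 -1.47]
mm [ 92.1 -80.9   2.6] rows>= 3.0 sum units [-0.1279 -0.0845 -0.0037]
tool_pos: [562.7, -12.5, 177.6]
contact_force: [-0.0, -0.8, 0.0]
finger_force: 0.0
t 2.8 w [562.7 -12.5 177.6] m [-87.1 -11.3 177.6] rot [-3.141e+00  1.000e-03  3.004e+00] F [-0.  -0.8  0. ] grip 0.7 q [-0.16  0.46  1.51 -0.    1.17 -1.59]
mm [13.1 -8.6 -0.6] rows>= 1.0 sum units [-0.0176 -0.0084  0.0008]
```

```bash
python3 -m inch '[0,0,0,-0.006,-0.004,0,1, 0,0,0,-0.006,-0.004,0,1, 0,0,0,-0.005,0,0,1, 0,0,0,0,0,0,1]' | grep -E 'pos|force'
python3 -m inch '[0,0,0,-0.0025,0,0,1, 0,0,0,-0.0025,0,0,1, 0,0,0,0,0,0,1]' | grep -E 'pos|force'
```

```text
tool_pos: [571.6, -19.2, 177.5]
contact_force: [-8.3, -1.1, 4.5]
finger_force: 4.1
tool_pos: [571.8, -19.2, 177.5]
contact_force: [-23.5, -1.9, 11.8]
finger_force: 11.2
```

```bash
python3 -m inch '[0,0,0,0.04,0,0,1, 0,0,0,0.04,0.0165,0,0.56, 0,0,0,0.04,0.0165,0,0.56, 0,0,0,0.04,0.0165,0,0.56, 0,0,0,0.04,0.0165,0,0.56, 0,0,0,0,0.0165,0,0.56, 0,0,0.067,0,0,0,0.56, 0,0,0.067,0,0,0,0.56,0,0,0,0,0,0,0.56]' >/dev/null
python3 - <<'E'
from h import *
import cv2
st()
a=capture("scene")["image"][95:225,215:415,::-1]; b=capture("side")["image"][145:295,185:385,::-1]
cv2.imwrite("pics/two1.png",np.hstack([cv2.resize(a,(400,260),interpolation=3),cv2.resize(b,(400,300),interpolation=3)[:260]]))
load(); delta(-238,49,86)
E
```

```text
t 4.1333 w [428.   68.1 178.1] m [-231.3   50.6  178.1] rot [3.141e+00 1.000e-03 2.802e+00] F [-1.  -0.2 -0.2] grip 20.1 q [-0.02  0.24  1.85  0.    1.05 -1.25]
mm [ -6.8  -0.2 -91.7] rows>= 3.0 sum units [ 0.008  -0.0031  0.1147]
```

View pics/two1.png

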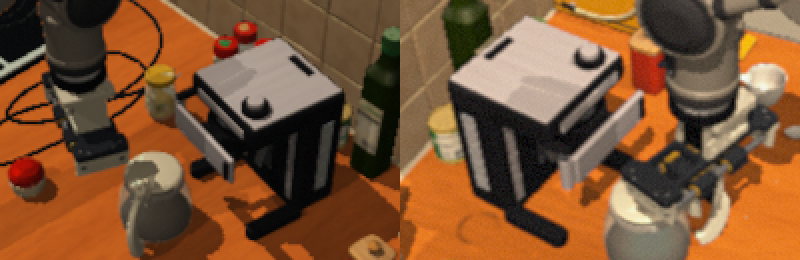

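The jug is undisturbed, and the panel looks nearly shut. I'll check its corner against the prediction for a shut holder.

```bash
python3 - <<'E'
from h import *
load()
for th in (0,.1,.2,.3):
    def P(s,z,o=13): return M(-50-s*np.sin(th)-o*np.cos(th),83-s*np.cos(th)+o*np.sin(th),z)
    for s,z in((151,183),(151,135),(5,183)):
        print(th,s,z,((proj("scene",P(s,z))-[215,95])*2).round(0),((proj("side",P(s,z))-[185,145])*2+[400,0]).round(0))
E
```

```text
0 151 183 [230. 158.] [638.  91.]
0 151 135 [229. 181.] [639. 117.]
0 5 183 [177. 102.] [572. 157.]
0.1 151 183 [220. 161.] [646.  96.]
0.1 151 135 [220. 184.] [647. 122.]
0.1 5 183 [176. 102.] [572. 158.]
0.2 151 183 [211. 163.] [654. 101.]
0.2 151 135 [210. 186.] [655. 127.]
0.2 5 183 [175. 101.] [571. 158.]
0.3 151 183 [200. 165.] [661. 107.]
0.3 151 135 [200. 188.] [661. 133.]
0.3 5 183 [175. 101.] [571. 159.]
```

```bash
python3 - <<'E'
from h import *
import cv2
a=capture("scene")["image"][115:195,285:365,::-1]; b=capture("side")["image"][175:255,240:320,::-1]
cv2.imwrite("pics/two2.png",np.hstack([cv2.resize(a,(400,400),interpolation=3),cv2.resize(b,(400,400),interpolation=3)]))
E
```

```text
(no output)
```

View pics/two2.png

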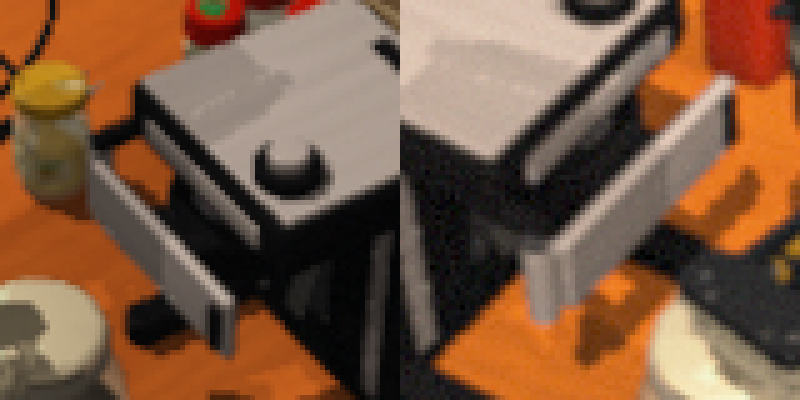

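The ridge's top corner is at (234,158) in crop coordinates, which matches θ≈0, so the holder is shut. Next I'll lower and push the jug the first part with the tool down.

```bash
python3 -m inch '[0,0,0,0.004,-0.0015,0.038,0.56, 0,0,0,0.004,-0.0015,0.038,0.56, 0,0,0,0,0,0.038,0.56, 0,0,0,0,0,0,0.56, 0,0,0,-0.00625,0,0,0.56, 0,0,0,-0.00625,0,0,0.56, 0,0,0,-0.00625,0,0,0.56, 0,0,0,-0.00625,0,0,0.56, 0,0,0,-0.00625,0,0,0.56, 0,0,0,-0.00625,0,0,0.56]' | grep -E 'pos|force'
python3 -m inch '[0,0,0,-0.00625,0,0,0.56, 0,0,0,-0.00625,0,0,0.56, 0,0,0,-0.00625,0,0,0.56, 0,0,0,-0.00625,0,0,0.56, 0,0,0,-0.00625,0,0,0.56, 0,0,0,-0.00625,0,0,0.56]' | grep -E 'pos|force'
python3 - <<'E'
from h import *
import cv2
st()
a=capture("scene")["image"][115:215,255:375,::-1]; b=capture("side")["image"][185:285,245:365,::-1]
cv2.imwrite("pics/two3.png",np.hstack([cv2.resize(a,(400,333),interpolation=3),cv2.resize(b,(400,333),interpolation=3)]))
E
```

```text
tool_pos: [450.5, 57.3, 87.3]
contact_force: [1.1, -1.0, -0.9]
finger_force: 0.0
tool_pos: [477.5, 47.6, 86.3]
contact_force: [-1.9, 1.5, 1.1]
finger_force: 1.4
t 5.8667 w [477.5  47.6  86.3] m [-179.5   37.    86.3] rot [-3.141e+00 -1.000e-03  2.805e+00] F [-1.9  1.5  1.1] grip 20.8 q [-0.06  0.45  1.84  0.    0.85 -1.29]
```

View pics/two3.png

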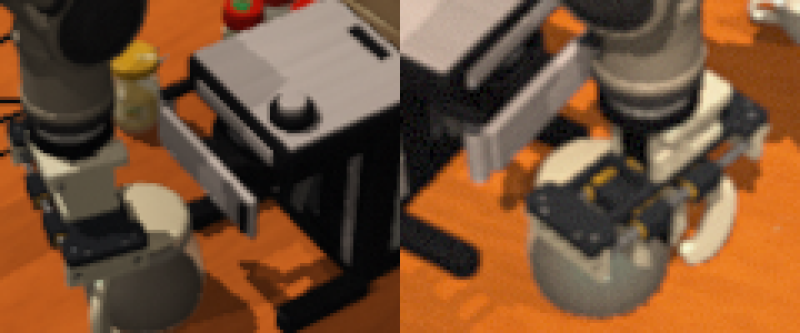

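The jug is moving ahead of the fingers with the handle still to the front right and upright. Continuing.

```bash
python3 -m inch '[0,0,0,-0.00625,0,0,0.56, 0,0,0,-0.00625,0,0,0.56, 0,0,0,-0.00625,0,0,0.56, 0,0,0,-0.00625,0,0,0.56, 0,0,0,-0.00625,0,0,0.56, 0,0,0,-0.00625,0,0,0.56, 0,0,0,-0.005,0,0,0.56, 0,0,0,0,0,0,0.56]' | grep -E 'pos|force'
python3 -m inch '[0,0,0,0.02,0,0,0.56, 0,0,0,0.04,0,0,0.56, 0,0,0,0.04,0,0,0.56, 0,0,0,0.04,0,-0.04,0.56, 0,0,0,0,0,-0.05,0.56, 0,0,0,0,0,-0.05,0.56,0,0,0,0,0,0,0.56]' >/dev/null
python3 - <<'E'
from h import *
import cv2
st()
a=capture("scene")["image"][115:215,255:375,::-1]; b=capture("side")["image"][165:285,245:365,::-1]
cv2.imwrite("pics/two4.png",np.hstack([cv2.resize(a,(400,333),interpolation=3),cv2.resize(b,(400,400),interpolation=3)[67:]]))
E
```

```text
tool_pos: [510.9, 36.0, 86.6]
contact_force: [0.1, -0.2, 0.5]
finger_force: 0.2
t 7.2167 w [410.4  72.8 203. ] m [-249.4   52.9  203. ] rot [3.137 0.014 2.806] F [ 2.  -0.8  0.6] grip 20.1 q [-0.01  0.17  1.86 -0.    1.09 -1.24]
```

View pics/two4.png

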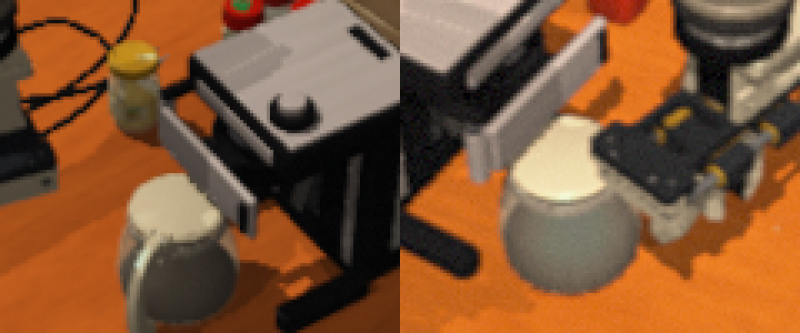

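The jug body is now at columns 117–240 in the left crop and 500–640 in the right, with the handle bar at about (143,290). I'll solve its axis from the two column centres.

```bash
cat >> h.py <<'E'
def axis(us,ud,z=45):
    from scipy.optimize import fsolve
    return fsolve(lambda c:[proj("scene",[*c,z])[0]-us,proj("side",[*c,z])[0]-ud],[560,10])
E
python3 - <<'E'
from h import *
load()
for c in (axis(215+312/4,185+495/4),axis(255+179/3.333,245+170/3.333)):
    print(c,W2M([*c,0]))
for th in range(180,261,10):
    t=np.radians(th); p=c+108*np.array([np.cos(t),np.sin(t)])
    print(th,((proj("scene",[*p,70])-[255,115])*3.333).round(0))
E
```

```text
[518.36821136  31.70098438] [-136.91930557   26.64753901    0.        ]
[567.13578965  12.0410325 ] [-85.9623512   13.67914661   0.        ]
180 [ 89. 295.]
190 [103. 306.]
200 [119. 315.]
210 [138. 321.]
220 [158. 325.]
230 [179. 326.]
240 [200. 325.]
250 [220. 320.]
260 [238. 313.]
```

```bash
cat > ik.py <<'E'
from h import *
from scipy.optimize import least_squares
D=[((162.9,498.7,237),(.3427,1.525)),((433.4,131.3,237.5),(.21,1.71)),((483.6,59.8,174.4),(.34,1.72)),((562.7,-12.5,177.6),(.46,1.51)),((428,68.1,178.1),(.24,1.85)),((477.5,47.6,86.3),(.45,1.84)),((410.4,72.8,203),(.17,1.86))]
pr=lambda p:np.sqrt(p[0]**2+p[1]**2-77**2)
f=lambda v:np.concatenate([[v[0]+v[1]*np.sin(a)+v[2]*np.sin(a+b)-pr(p), v[3]+v[1]*np.cos(a)+v[2]*np.cos(a+b)-p[2]] for p,(a,b) in D])
s=least_squares(f,[0,400,350,0]); v=s.x; print(v.round(1),abs(s.fun).max())
def need(mx,my,z,al,T=0): # T: wrist-TCP distance
    r=pr(M(mx,my,z)); w=np.array([r-v[0]-T*np.sin(al), z-v[3]-T+T*np.cos(al)])
    g=least_squares(lambda q:[v[1]*np.sin(q[0])+v[2]*np.sin(q[0]+q[1])-w[0],v[1]*np.cos(q[0])+v[2]*np.cos(q[0]+q[1])-w[1]],[.3,1.7]); a,b=g.x
    return (round(a,2),round(b,2),round(np.pi-al-a-b,2),round(g.cost,3))
if __name__=="__main__":
  for T in (200,260,320):
    for al in (40,50,60):
      print(T,al,need(-170,35,86,np.radians(al),T),need(-70,14,86,np.radians(al),T))
E
python3 ik.py
```

```text
[ -13.   480.9  380.2 -101.8] 8.627256279566382
200 40 (np.float64(0.33), np.float64(2.22), np.float64(-0.1), np.float64(0.0)) (np.float64(0.46), np.float64(1.97), np.float64(0.01), np.float64(0.0))
200 50 (np.float64(0.35), np.float64(2.31), np.float64(-0.38), np.float64(0.0)) (np.float64(0.47), np.float64(2.06), np.float64(-0.26), np.float64(0.0))
200 60 (np.float64(0.4), np.float64(2.38), np.float64(-0.68), np.float64(0.0)) (np.float64(0.51), np.float64(2.13), np.float64(-0.54), np.float64(0.0))
260 40 (np.float64(0.3), np.float64(2.33), np.float64(-0.19), np.float64(0.0)) (np.float64(0.43), np.float64(2.09), np.float64(-0.08), np.float64(0.0))
260 50 (np.float64(0.35), np.float64(2.44), np.float64(-0.52), np.float64(0.0)) (np.float64(0.46), np.float64(2.19), np.float64(-0.39), np.float64(0.0))
260 60 (np.float64(0.45), np.float64(2.53), np.float64(-0.89), np.float64(0.0)) (np.float64(0.52), np.float64(2.28), np.float64(-0.71), np.float64(0.0))
320 40 (np.float64(0.29), np.float64(2.44), np.float64(-0.28), np.float64(0.0)) (np.float64(0.41), np.float64(2.2), np.float64(-0.17), np.float64(0.0))
320 50 (np.float64(0.38), np.float64(2.57), np.float64(-0.68), np.float64(0.0)) (np.float64(0.46), np.float64(2.33), np.float64(-0.52), np.float64(0.0))
320 60 (np.float64(0.57), np.float64(2.68), np.float64(-1.15), np.float64(0.0)) (np.float64(0.57), np.float64(2.43), np.float64(-0.91), np.float64(0.0))
```

```bash
python3 - <<'E'
from ik import *
for T in (200,260,320):
  for X in (-200,-150,-120):
    print(T,X,[need(X,30,z,np.radians(60),T) for z in (200,260,320)])
E
```

```text
[ -13.   480.9  380.2 -101.8] 8.627256279566382
200 -200 [(np.float64(0.07), np.float64(2.32), np.float64(-0.3), np.float64(0.0)), (np.float64(-0.04), np.float64(2.22), np.float64(-0.09), np.float64(0.0)), (np.float64(-0.11), np.float64(2.11), np.float64(0.1), np.float64(0.0))]
200 -150 [(np.float64(0.16), np.float64(2.21), np.float64(-0.28), np.float64(0.0)), (np.float64(0.06), np.float64(2.12), np.float64(-0.09), np.float64(0.0)), (np.float64(-0.01), np.float64(2.01), np.float64(0.09), np.float64(0.0))]
200 -120 [(np.float64(0.21), np.float64(2.14), np.float64(-0.26), np.float64(0.0)), (np.float64(0.12), np.float64(2.05), np.float64(-0.08), np.float64(0.0)), (np.float64(0.05), np.float64(1.95), np.float64(0.09), np.float64(0.0))]
260 -200 [(np.float64(0.04), np.float64(2.48), np.float64(-0.42), np.float64(0.0)), (np.float64(-0.1), np.float64(2.38), np.float64(-0.18), np.float64(0.0)), (np.float64(-0.2), np.float64(2.26), np.float64(0.03), np.float64(0.0))]
260 -150 [(np.float64(0.13), np.float64(2.37), np.float64(-0.41), np.float64(0.0)), (np.float64(0.0), np.float64(2.28), np.floa
[... 332 characters left out ...]
]
320 -200 [(np.float64(0.03), np.float64(2.64), np.float64(-0.58), np.float64(0.0)), (np.float64(-0.16), np.float64(2.53), np.float64(-0.28), np.float64(0.0)), (np.float64(-0.29), np.float64(2.41), np.float64(-0.03), np.float64(0.0))]
320 -150 [(np.float64(0.12), np.float64(2.53), np.float64(-0.56), np.float64(0.0)), (np.float64(-0.04), np.float64(2.44), np.float64(-0.3), np.float64(0.0)), (np.float64(-0.16), np.float64(2.33), np.float64(-0.07), np.float64(0.0))]
320 -120 [(np.float64(0.17), np.float64(2.46), np.float64(-0.54), np.float64(0.0)), (np.float64(0.02), np.float64(2.38), np.float64(-0.3), np.float64(0.0)), (np.float64(-0.09), np.float64(2.27), np.float64(-0.08), np.float64(0.0))]
```

The wrist pitch (j5 ≥ 0.28) blocks a plain forward tilt. I'll sweep the tool round sideways instead, so j4 goes towards π. This is a half turn about the axis midway between down and the wanted 65° tilt.

```bash
python3 -m inch '[0,0,0,-0.03,0,0,0.56, 0,0,0,-0.03,0,0,0.56, -0.0433,0,0.0679,0,0,0,0.56, -0.0433,0,0.0679,0,0,0,0.56, -0.0433,0,0.0679,0,0,0,0.56, -0.0433,0,0.0679,0,0,0,0.56, -0.0433,0,0.0679,0,0,0,0.56, -0.0433,0,0.0679,0,0,0,0.56, -0.0433,0,0.0679,0,0,0,0.56,0,0,0,0,0,0,0.56]' >/dev/null
python3 -c "
from h import *
st()"
```

```text
t 8.25 w [449.7  56.4 193.7] m [-208.3   41.9  193.7] rot [ 2.725 -0.159  2.106] F [-0.1  0.3 -0.2] grip 19.9 q [-0.33  0.15  2.03  0.55  0.88 -1.17]
```

```bash
python3 -m inch '[-0.0433,0,0.0679,0,0,0,0.56, -0.0433,0,0.0679,0,0,0,0.56, -0.0433,0,0.0679,0,0,0,0.56, -0.0433,0,0.0679,0,0,0,0.56, -0.0433,0,0.0679,0,0,0,0.56, -0.0433,0,0.0679,0,0,0,0.56, -0.0433,0,0.0679,0,0,0,0.56, -0.0433,0,0.0679,0,0,0,0.56, -0.0433,0,0.0679,0,0,0,0.56,0,0,0,0,0,0,0.56]' >/dev/null
python3 -c "
from h import *
st()"
```

```text
t 9.0833 w [450.4  58.2 194.4] m [-207.8   43.8  194.4] rot [ 2.457 -0.659  1.285] F [-0.2  0.4 -0.3] grip 20.1 q [-0.47  0.09  2.48  1.78  0.63 -1.52]
```

```bash
python3 -m inch '[-0.0433,0,0.0679,0,0,0,0.56, -0.0433,0,0.0679,0,0,0,0.56, -0.0433,0,0.0679,0,0,0,0.56, -0.0433,0,0.0679,0,0,0,0.56, -0.0433,0,0.0679,0,0,0,0.56, -0.0433,0,0.0679,0,0,0,0.56, -0.0433,0,0.0679,0,0,0,0.56, -0.0433,0,0.0679,0,0,0,0.56, -0.0433,0,0.0679,0,0,0,0.56,0,0,0,0,0,0,0.56]' >/dev/null
cat >> h.py <<'E'
def axes():
    from scipy.spatial.transform import Rotation as R
    r=R.from_euler("xyz",get_obs()["tcp_rot"]).as_matrix(); print("axes in machine (cols x y z)\n",(np.array([[np.cos(YAW),np.sin(YAW),0],[-np.sin(YAW),np.cos(YAW),0],[0,0,1]])@r).round(3)); return r
def turnto(al,hd): # tool z tilted al from down, heading hd in machine (rad), closing axis horizontal; half-turned x
    from scipy.spatial.transform import Rotation as R
    h=hd+YAW; z=np.array([np.cos(h)*np.sin(al),np.sin(h)*np.sin(al),-np.cos(al)]); y=np.array([np.sin(h),-np.cos(h),0]); x=np.cross(y,z)
    r=R.from_euler("xyz",get_obs()["tcp_rot"]).as_matrix(); v=R.from_matrix(r.T@np.c_[x,y,z]).as_rotvec(); print("turn units",(v/1.5).round(4),"deg",np.degrees(np.linalg.norm(v)).round(1))
E
python3 -c "
from h import *
st();axes();turnto(np.radians(63),-.17);delta(-200,35,90)"
```

```text
t 9.9167 w [456.8  64.9 198.7] m [-202.4   51.4  198.7] rot [ 2.782 -1.093  0.28 ] F [ 0.2  0.3 -0.1] grip 20.2 q [ 0.12  0.28  2.6   3.42  0.87 -1.83]
axes in machine (cols x y z)
 [[ 0.421  0.09   0.903]
 [ 0.185 -0.983  0.012]
 [ 0.888  0.162 -0.43 ]]
turn units [-0.108  -0.0273  0.1739] deg 17.7
mm [   0.2  -16.5 -108.7] rows>= 3.0 sum units [-0.1231 -0.0016  0.0609]
```

```bash
python3 -m inch '[-0.036,-0.009,0.058,0,0,0,0.56, -0.036,-0.009,0.058,0,0,0,0.56, -0.036,-0.009,0.058,0,0,0,0.56, 0,0,0,0,0,0,0.56, 0,0,0,0,0,0,0.56]' >/dev/null
python3 -c "
from h import *
st();axes();turnto(np.radians(63),-.17);delta(-198,34,80)"
```

```text
t 10.3333 w [457.2  63.4 199.7] m [-201.8   49.9  199.7] rot [ 3.13  -1.102 -0.29 ] F [-0.2 -0.6  0.8] grip 20.0 q [ 0.32  0.28  2.5   3.93  0.82 -1.86]
axes in machine (cols x y z)
 [[ 0.446 -0.165  0.88 ]
 [-0.07  -0.986 -0.149]
 [ 0.892  0.005 -0.451]]
turn units [-0.0011 -0.0019  0.0043] deg 0.4
mm [   1.7  -16.3 -119.7] rows>= 3.0 sum units [-0.13    0.0181  0.0747]
```

```bash
python3 -m inch '[0,0,0,-0.0325,0.0045,0.0187,0.56, 0,0,0,-0.0325,0.0045,0.0187,0.56, 0,0,0,-0.0325,0.0045,0.0187,0.56, 0,0,0,-0.0325,0.0045,0.0187,0.56, 0,0,0,0,0,0,0.56, 0,0,0,0,0,0,0.56]' >/dev/null
python3 -c "
from h import *
import cv2
st();delta(-150,26,80);delta(-70,13,80)
a=capture('scene')['image'][115:215,255:375,::-1]; b=capture('side')['image'][165:285,245:365,::-1]
cv2.imwrite('pics/two5.png',np.hstack([cv2.resize(a,(400,333),interpolation=3),cv2.resize(b,(400,400),interpolation=3)[67:]]))"
```

```text
t 10.8333 w [455.4  45.2  74.6] m [-201.1   31.6   74.6] rot [ 3.126 -1.089 -0.293] F [0.3 0.6 1.1] grip 19.9 q [ 0.25  0.81  2.6   3.65  1.32 -1.43]
mm [ 49.9 -12.4   5.4] rows>= 2.0 sum units [ 0.0358 -0.0041  0.0536]
mm [127.4 -35.9   5.4] rows>= 4.0 sum units [ 0.0828 -0.0053  0.1434]
```

View pics/two5.png

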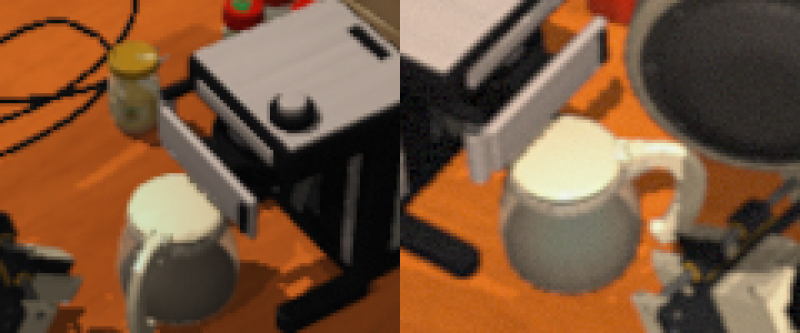

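The jug is unmoved and the fingers are in front and level. Pushing now along the line to the seat.

```bash
python3 -m inch '[0,0,0,0.0047,-0.0003,0.0082,0.56, 0,0,0,0.0047,-0.0003,0.0082,0.56, 0,0,0,0.0047,-0.0003,0.0082,0.56, 0,0,0,0.0047,-0.0003,0.0082,0.56, 0,0,0,0.0047,-0.0003,0.0082,0.56, 0,0,0,0.0047,-0.0003,0.0082,0.56, 0,0,0,0.0047,-0.0003,0.0082,0.56, 0,0,0,0.0047,-0.0003,0.0082,0.56]' | grep -E 'pos|force'
python3 -m inch '[0,0,0,0.0047,-0.0003,0.0082,0.56, 0,0,0,0.0047,-0.0003,0.0082,0.56, 0,0,0,0.0047,-0.0003,0.0082,0.56, 0,0,0,0.0047,-0.0003,0.0082,0.56, 0,0,0,0,0,0,0.56]' | grep -E 'pos|force'
python3 -c "
from h import *
import cv2
st();delta(-70,13,80)
a=capture('scene')['image'][115:215,255:375,::-1]; b=capture('side')['image'][165:285,245:365,::-1]
cv2.imwrite('pics/two6.png',np.hstack([cv2.resize(a,(400,333),interpolation=3),cv2.resize(b,(400,400),interpolation=3)[67:]]))"
```

```text
tool_pos: [515.1, 28.6, 81.8]
contact_force: [-2.5, 1.5, 1.5]
finger_force: 1.7
tool_pos: [545.2, 19.8, 83.6]
contact_force: [0.4, -0.2, 1.0]
finger_force: 0.0
t 12.0167 w [545.2  19.8  83.6] m [-108.7   18.4   83.6] rot [ 3.136 -1.101 -0.306] F [ 0.4 -0.2  1. ] grip 20.4 q [ 0.1   0.72  2.41  3.55  1.09 -1.58]
mm [ 37.6 -10.6  -3.6] rows>= 1.0 sum units [ 0.0181 -0.0018  0.0456]
```

View pics/two6.png

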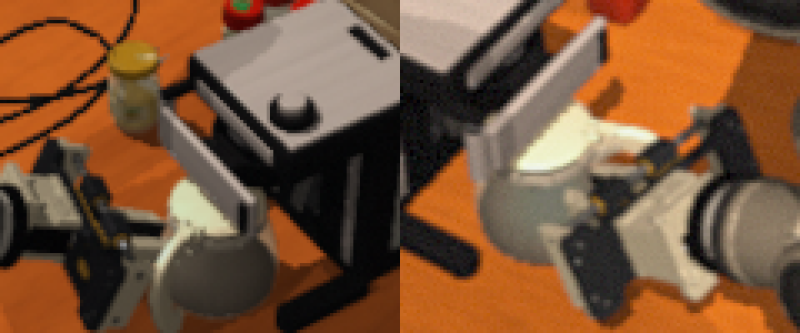

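Left crop: jug's right edge is at 277. Right crop: its left edge is at 478. So the jug is entering the mouth, handle front right. That was my tenth picture, so from here I'll work by numbers.

```bash
python3 -c "
from h import *
load()
c=axis(255+215.5/3.333,245+148/3.333);print(W2M([*c,0]))
# by edges: shifted expectation
for mx,my in((-45,6),(-40,6),(-35,6),(-40,0),(-40,12)):
  X=M(mx,my,45);print(mx,my,((proj('scene',X)-[255,115])*3.333).round(1),((proj('side',X)-[245,185])*3.333+[400,0]).round(1))"
```

```text
[-53.3728658   -0.71646531   0.        ]
-45 6 [218.9 246.1] [535.3 182.7]
-40 6 [223.2 244.1] [530.5 180.4]
-35 6 [227.5 242. ] [525.7 178.1]
-40 0 [226.6 247.8] [534.6 175.9]
-40 12 [219.8 240.3] [526.3 184.8]
```

```bash
python3 -c "
from h import *
delta(-132,17,62)"
python3 -m inch '[0,0,0,-0.012,-0.002,-0.026,0.56, 0,0,0,-0.012,0.003,0.006,0.56, 0,0,0,-0.012,0.003,0.006,0.56, 0,0,0,0,0,0,0.56]' >/dev/null
python3 -c "
from h import *
st();delta(-132,17,62);delta(-68,12,62)"
```

```text
mm [-21.5   1.2 -21.1] rows>= 1.0 sum units [-0.0353  0.0067 -0.0112]
t 12.55 w [519.9  24.3  60.9] m [-134.4   19.5   60.9] rot [ 3.132 -1.096 -0.302] F [-0.2  0.4 -0.4] grip 20.1 q [ 0.12  0.81  2.46  3.55  1.22 -1.52]
mm [ 2.  -2.8  1.1] rows>= 1.0 sum units [0.0028 0.0026 0.0025]
mm [ 64.8 -16.3   1.1] rows>= 2.0 sum units [ 0.0393 -0.0052  0.0735]
```

```bash
python3 -m inch '[0,0,0,0.0036,-0.0003,0.0067,0.56, 0,0,0,0.0036,-0.0003,0.0067,0.56, 0,0,0,0.0036,-0.0003,0.0067,0.56, 0,0,0,0.0036,-0.0003,0.0067,0.56, 0,0,0,0.0036,-0.0003,0.0067,0.56]' | grep -E 'pos|force'
python3 -m inch '[0,0,0,0.0036,-0.0005,0.0067,0.56, 0,0,0,0.0036,-0.0005,0.0067,0.56, 0,0,0,0.0036,-0.0005,0.0067,0.56]' | grep -E 'pos|force'
python3 -c "
from h import *
import cv2
st()
b=capture('side')['image'];a=capture('scene')['image'];cv2.imwrite('pics/s7.png',b[:,:,::-1]);cv2.imwrite('pics/a7.png',a[:,:,::-1])"
```

```text
tool_pos: [550.7, 16.0, 63.7]
contact_force: [-2.5, 0.8, 0.1]
finger_force: 1.1
tool_pos: [568.3, 11.5, 63.7]
contact_force: [-1.9, 1.5, 0.2]
finger_force: 1.1
t 13.2167 w [568.3  11.5  63.7] m [-84.7  13.3  63.7] rot [ 3.135 -1.099 -0.304] F [-1.9  1.5  0.2] grip 20.1 q [ 0.06  0.78  2.35  3.52  1.09 -1.58]
```

```bash
python3 -m inch '[0,0,0,0.0024,-0.0003,0.0044,0.56, 0,0,0,0.0024,-0.0003,0.0044,0.56, 0,0,0,0.0024,-0.0003,0.0044,0.56, 0,0,0,0,0,0,0.56]' | grep -E 'pos|force'
python3 -m inch '[0,0,0,0.0012,-0.0001,0.0022,0.56, 0,0,0,0.0012,-0.0001,0.0022,0.56,0,0,0,0,0,0,0.56]' | grep -E 'pos|force'
python3 -m inch '[0,0,0,0.0012,-0.0001,0.0022,0.56, 0,0,0,0,0,0,0.56]' | grep -E 'pos|force'
python3 -c "
from h import *
st()"
```

```text
tool_pos: [580.1, 8.6, 64.1]
contact_force: [-0.2, 0.6, -0.3]
finger_force: 0.3
tool_pos: [583.5, 7.7, 64.0]
contact_force: [-1.6, 0.6, 0.1]
finger_force: 0.9
tool_pos: [585.4, 7.1, 64.0]
contact_force: [-1.3, -0.5, -0.5]
finger_force: 0.9
t 14.0667 w [585.4   7.1  64. ] m [-67.2  11.3  64. ] rot [ 3.135 -1.098 -0.304] F [-1.3 -0.5 -0.5] grip 20.0 q [ 0.04  0.77  2.31  3.51  1.04 -1.6 ]
```

```bash
for i in 1; do python3 -m inch '[0,0,0,0.0012,-0.0001,0.0022,0.56, 0,0,0,0,0,0,0.56]' | grep -E 'pos|force'; done
python3 -m inch '[0,0,0,0.0012,-0.0001,0.0022,0.56, 0,0,0,0,0,0,0.56]' | grep -E 'pos|force'
python3 -m inch '[0,0,0,0.0012,-0.0001,0.0022,0.56, 0,0,0,0,0,0,0.56]' | grep -E 'pos|force'
```

```text
tool_pos: [587.3, 6.6, 64.0]
contact_force: [-2.3, 0.7, -0.6]
finger_force: 1.2
tool_pos: [587.9, 6.3, 63.8]
contact_force: [-10.1, 3.7, 4.3]
finger_force: 5.6
tool_pos: [588.3, 6.1, 63.6]
contact_force: [-20.1, 6.4, 9.8]
finger_force: 11.7
```

A firm stop at the predicted depth (force through the fingertips). Back off and check by image measurement.

```bash
python3 -m inch '[0,0,0,-0.005,0.0003,-0.009,0.56, 0,0,0,-0.016,0.001,-0.031,0.56, 0,0,0,-0.018,0.001,-0.035,0.56, 0,0,0,-0.018,0.001,-0.035,0.56, 0,0,0,-0.018,0.001,-0.035,0.56, 0,0,0,0.03,0.0,-0.02,0.56, 0,0,0,0.03,0.0,-0.02,0.56, 0,0,0,0,0,0,0.56]' | grep -E 'pos|force'
python3 - <<'E'
from h import *
import cv2
st(); load()
a=capture("scene")["image"].astype(int); b=capture("side")["image"].astype(int)
cv2.imwrite('pics/a8.png',a[:,:,::-1].astype(np.uint8));cv2.imwrite('pics/b8.png',b[:,:,::-1].astype(np.uint8))
# orange worktop mask -> non-orange extents per row around jug
for n,im,rows,c0,c1 in(("scene",a,range(172,214,3),285,365),("side",b,range(205,276,5),255,345)):
    for r in rows:
        s=im[r,c0:c1]; m=(s[:,0]-s[:,2]>60)|(s[:,0]>2.2*s[:,2])  # orange
        w=(s.min(1)>110)
        print(n,r,"".join("o" if p else ("W" if q else ".") for p,q in zip(m,w)))
for hd in (30,40,50):
    t=np.radians(180+hd); 
    for J in((2,0),):
        X=lambda z:M(J[0]+108*np.cos(t),J[1]+108*np.sin(t),z)
        print(hd,proj("scene",X(70)).round(0),proj("side",X(100)).round(0),proj("scene",X(100)).round(0))
for J in((4,0),(-10,0),(4,8),(4,-8)): print(J,proj("scene",M(*J,45)).round(1),proj("side",M(*J,45)).round(1))
E
```

```text
tool_pos: [459.5, 45.2, 124.9]
contact_force: [0.9, -0.6, 0.7]
finger_force: 0.0
t 15.2333 w [459.5  45.2 124.9] m [-197.1   32.1  124.9] rot [ 3.14  -1.104 -0.307] F [ 0.9 -0.6  0.7] grip 20.4 q [ 0.25  0.6   2.58  3.68  1.14 -1.55]
scene 172 oooooooooooooooooooooooooooooooo.........WWW....................................
scene 175 ooooooooooooooooooooooooooooo...............WW..................................
scene 178 oooooooooooooooooooooooooo......................................................
scene 181 oooooooooooooooooooooooooo.........WWWW.........................................
scene 184 ooooooooooooooooooooooooooooooo..WWWW...........................................
scene 187 oooooooooooooooooooooooooooooooWWWW.............................................
scene 190 oooooooooooooooooooooooooooooooWW...............................................
scene 193 ooooooooooooooooooooooooooooooWW..................................ooooo.........
scene 196 oooooooooooooooooooooooooooooWW..................................oooooooo.......
scene 199 ooooooooooooooooooooooooooooo........
[... 1467 characters left out ...]
oooooooooooooooo.WWWW......oo........WWW
side 260 .............oooooooooooooooooooooooooooooooooooooooooooooooWWooooo................WWWWWWW
side 265 oooo........ooooooooooooooooooooooooooooooooooooooooooooooooWW..W....................WWWWW
side 270 ooooooooooooooooooooooooooooooooooooooooooooooooooooooooooooooWWW.......................WW
side 275 oooooooooooooooooooooooooooooooooooooooooooooooooooooooooooooooooWWW......................
30 [319. 201.] [311. 219.] [319. 194.]
40 [325. 203.] [310. 215.] [325. 196.]
50 [331. 204.] [309. 210.] [331. 197.]
(4, 0) [334.2 184. ] [272.9 231.8]
(-10, 0) [330.7 185.7] [276.9 233.7]
(4, 8) [332.8 182.6] [271.2 233.5]
(4, -8) [335.6 185.5] [274.6 230.1]
```

The handle bar is at about 27° right of front and the body centre is at (332,275) px. That matches a homed jug, and so does the firm stop depth. Now I'll lift and unwind the wrist the same way back to tool-down.

```bash
python3 -m inch '[0,0,0,0.042,0,-0.021,1, 0,0,0,0.042,0,-0.021,1, 0.036,0.009,-0.058,0,0,0,1, 0.036,0.009,-0.058,0,0,0,1, 0.036,0.009,-0.058,0,0,0,1, 0.0433,0,-0.0679,0,0,0,1, 0.0433,0,-0.0679,0,0,0,1, 0.0433,0,-0.0679,0,0,0,1, 0.0433,0,-0.0679,0,0,0,1, 0.0433,0,-0.0679,0,0,0,1]' | grep -E 'pos|force'
python3 -m inch '[0.0433,0,-0.0679,0,0,0,1, 0.0433,0,-0.0679,0,0,0,1, 0.0433,0,-0.0679,0,0,0,1, 0.0433,0,-0.0679,0,0,0,1, 0.0433,0,-0.0679,0,0,0,1, 0.0433,0,-0.0679,0,0,0,1, 0.0433,0,-0.0679,0,0,0,1, 0.0433,0,-0.0679,0,0,0,1, 0.0433,0,-0.0679,0,0,0,1, 0.0433,0,-0.0679,0,0,0,1]' | grep -E 'pos|force'
python3 -c "
from h import *
st();axes()"
```

```text
tool_pos: [461.2, 44.2, 188.4]
contact_force: [0.3, 0.9, 1.0]
finger_force: 0.0
tool_pos: [462.0, 45.6, 189.1]
contact_force: [-0.1, 0.8, -0.5]
finger_force: 0.0
t 17.1 w [462.   45.6 189.1] m [-194.7   32.9  189.1] rot [ 2.606 -0.27   1.917] F [-0.1  0.8 -0.5] grip 0.4 q [-0.44  0.15  2.12  0.8   0.82 -1.26]
axes in machine (cols x y z)
 [[-0.445  0.826  0.346]
 [ 0.855  0.277  0.439]
 [ 0.267  0.492 -0.829]]
```

```bash
cat >> h.py <<'E'
def turndown(yaw):
    from scipy.spatial.transform import Rotation as R
    r=R.from_euler("xyz",get_obs()["tcp_rot"]); v=(r.inv()*R.from_euler("xyz",[np.pi,0,yaw])).as_rotvec(); print("turn units",(v/1.5).round(4),"deg",np.degrees(np.linalg.norm(v)).round(1))
E
python3 -c "
from h import *
turndown(3.007)"
```

```text
turn units [ 0.4168  0.0357 -0.7522] deg 74.0
```

```bash
python3 -m inch '[0.0379,0.0032,-0.0684,0,0,0,1, 0.0379,0.0032,-0.0684,0,0,0,1, 0.0379,0.0032,-0.0684,0,0,0,1, 0.0379,0.0032,-0.0684,0,0,0,1, 0.0379,0.0032,-0.0684,0,0,0,1, 0.0379,0.0032,-0.0684,0,0,0,1, 0.0379,0.0032,-0.0684,0,0,0,1, 0.0379,0.0032,-0.0684,0,0,0,1, 0.0379,0.0032,-0.0684,0,0,0,1, 0.0379,0.0032,-0.0684,0,0,0,1]' | grep -E 'pos|force'
python3 -m inch '[0.0379,0.0032,-0.0684,0,0,0,1, 0,0,0,0,0,-0.04,1, 0,0,0,0,0,-0.04,1, 0,0,0,0,0,-0.04,1, 0,0,0,0,0,0,1]' | grep -E 'pos|force'
python3 -c "
from h import *
st();turndown(3.007);delta(-5,-45,290)
o,d=0,0
load()
for u,v in((512,140),(512,162),(512,175)):
  print([onz('scene',(215+u/4,105+v/4),z).round(0) for z in(228,240,250)])
for u,v in((380,90),(380,100),(380,115)):
  print([onz('side',(185+u/4,145+v/4),z).round(0) for z in(228,240,250)])"
```

```text
tool_pos: [462.1, 45.8, 188.9]
contact_force: [-0.3, -0.2, -0.5]
finger_force: 0.0
tool_pos: [464.1, 45.9, 290.7]
contact_force: [1.4, -1.2, 0.9]
finger_force: 0.0
t 18.35 w [464.1  45.9 290.7] m [-192.6   33.5  290.7] rot [3.14  0.011 3.003] F [ 1.4 -1.2  0.9] grip 0.3 q [-0.07  0.19  1.59  0.    1.36 -1.5 ]
turn units [ 0.0013  0.0074 -0.0028] deg 0.7
mm [ 175.5 -102.8   -0.7] rows>= 5.0 sum units [-0.235  -0.0969  0.0032]
[array([673., -24., 228.]), array([663., -34., 240.]), array([655., -42., 250.])]
[array([656., -42., 228.]), array([646., -52., 240.]), array([638., -60., 250.])]
[array([646., -53., 228.]), array([636., -62., 240.]), array([628., -70., 250.])]
[array([655., -85., 228.]), array([647., -72., 240.]), array([640., -61., 250.])]
[array([650., -75., 228.]), array([642., -63., 240.]), array([635., -52., 250.])]
[array([642., -62., 228.]), array([635., -49., 240.]), array([628., -39., 250.])]
```

```bash
python3 -m inch '[0,0,0,-0.0392,-0.0162,0,1, 0,0,0,-0.0392,-0.0162,0,1, 0,0,0,-0.0392,-0.0162,0,1, 0,0,0,-0.0392,-0.0162,0,1, 0,0,0,-0.0392,-0.0162,0,1, 0,0,0,-0.0392,-0.0162,0,1, 0,0,0,0,0,0,1, 0,0,0,0,0,0.015,1, 0,0,0,0,0,0.01,1, 0,0,0,0,0,0,1]' | grep -E 'pos|force'
python3 -c "
from h import *
st();delta(-5,-45,265)
c=capture('wrist');print(c['mtx'].tolist(),c['pose'].round(2).tolist());import cv2;cv2.imwrite('pics/w.png',c['image'][:,:,::-1])"
```

```text
tool_pos: [635.9, -56.5, 262.6]
contact_force: [-0.7, -0.5, 0.3]
finger_force: 0.0
t 19.2833 w [635.9 -56.5 262.6] m [ -8.7 -45.  262.6] rot [ 3.139e+00 -3.000e-03  3.003e+00] F [-0.7 -0.5  0.3] grip 0.5 q [-0.21  0.54  1.13  0.    1.47 -1.64]
mm [ 3.7 -0.5  2.4] rows>= 1.0 sum units [-0.0046  0.0001 -0.003 ]
[[309.70691628693146, 0.0, 327.84201086026496], [0.0, 309.70691628693146, 205.31262918999107], [0.0, 0.0, 1.0]] [[0.14, -0.95, -0.27, 563.4], [0.99, 0.13, 0.03, -47.25], [0.0, -0.27, 0.96, 409.34], [0.0, 0.0, 0.0, 1.0]]
```

```bash
python3 -m inch '[0,0,0,-0.005,0,0.0037,1, 0,0,0,0,0,0,1]' | grep -E 'pos|contact'
for i in 1; do python3 -m inch '[0,0,0,0,0,0.0037,1, 0,0,0,0,0,0,1]' | grep -E 'pos|contact'; done
python3 -m inch '[0,0,0,0,0,0.0037,1, 0,0,0,0,0,0,1]' | grep -E 'pos|contact'
python3 -m inch '[0,0,0,0,0,0.0025,1, 0,0,0,0,0,0,1]' | grep -E 'pos|contact'
```

```text
tool_pos: [641.7, -57.0, 264.0]
contact_force: [0.6, 0.8, -0.4]
tool_pos: [641.6, -57.0, 261.2]
contact_force: [1.2, 0.6, 1.6]
tool_pos: [641.6, -57.0, 258.4]
contact_force: [0.6, -0.8, 2.4]
tool_pos: [641.6, -57.0, 256.4]
contact_force: [-0.7, 1.3, 4.2]
```

```bash
python3 -m inch '[0,0,0,0,0,0.0015,1, 0,0,0,0,0,0,1]' | grep -E 'pos|contact'
python3 -m inch '[0,0,0,0,0,0.0015,1, 0,0,0,0,0,0,1, 0,0,0,0,0,0,1]' | grep -E 'pos|contact'
```

```text
tool_pos: [641.7, -57.0, 256.2]
contact_force: [-1.7, 0.3, 6.8]
tool_pos: [641.7, -57.0, 256.1]
contact_force: [-3.6, 0.9, 11.5]
```

The button is on its stop (hard rise past 4 N). Lift off and draw back.

```bash
python3 -m inch '[0,0,0,0,0,-0.01,1, 0,0,0,0,0,-0.03,1, 0,0,0,0,0,-0.04,1, 0,0,0,0.04,0.01,0,1, 0,0,0,0.04,0.01,0,1, 0,0,0,0.04,0.01,0,1, 0,0,0,0.04,0.01,0,1, 0,0,0,0,0,0,1, 0,0,0,0,0,0,1]' | grep -E 'pos|contact'
python3 - <<'E'
from h import *
import cv2
st()
for n,f in(("scene","pics/a8.png"),("side","pics/b8.png")):
    p=cv2.imread(f)[:,:,::-1].astype(int); c=capture(n)["image"].astype(int)
    y,x=(slice(150,215),slice(290,370)) if n=="scene" else (slice(200,255),slice(255,320))
    print(n,np.abs(p-c)[y,x].mean(), (np.abs(p-c)[y,x].max(2)>50).sum())
E
```

```text
tool_pos: [517.8, -7.4, 317.8]
contact_force: [0.4, -0.0, 0.2]
t 21.1667 w [517.8  -7.4 317.8] m [-132.3  -12.2  317.8] rot [3.14  0.005 3.004] F [ 0.4 -0.   0.2] grip 0.4 q [-0.16  0.28  1.4   0.    1.46 -1.6 ]
scene 5.504679487179487 32
side 9.073006993006993 218
```

```bash
python3 -c "
from plant import *
print(close_job())"
```

```text
the job is handed in; nothing more can be done
None
```

I shut the filter holder, pushed the jug home upright with its handle at the front, pressed the start button down to its stop, drew the hand clear and handed the job in at about 21 s; the holder was checked in the pictures, the jug's seating and the button press from contact forces and image measurements, and no verdict came back.

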